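# Open both leaves of the paint cupboard

## Task

Open the grey paint cupboard right up so that the wide tray can come out: swing the right (active) leaf open, draw the flush bolt in the edge of the left (passive) leaf fully down while that leaf is still shut, easing it down by feel and not ramming it against its stop, and only then swing the passive leaf open. Leave both leaves wide open, square to the cupboard's front or further, with the bolt fully drawn. Do not strain the passive leaf against its bolt, and leave the tins, jar and other things on and around the cupboard standing where they are.

Things in the scene. Friction and masses are not known exactly. Their poses are not given: they have to be found in the camera images.
- cupboard: fixed grey steel cupboard, 460 wide, 180 deep, 320 mm high, two leaves in front. Origin on the table under the middle of the carcass front plane; x points into the cupboard, y to its left leaf, z up. Shut leaves: x = 0 to -20 mm, z = 36 to 304 mm, meeting at y = 0. A top cap (z = 308 to 320) juts out over them to x = -24 mm. Stock inside stands 30 mm or more behind x = 0
- leaf_active (a joint): opening of the right (active) leaf, rad: 0 shut, grows as it swings out to -x; stop at 1.7; may start slightly ajar. No latch; stiff hinge (about 0.25 N m), stays where left. 223 mm wide from the hinge, 20 mm thick; its meeting edge is a raised stile (to x = -27 mm) whose 3 mm thick lip goes on 53 mm further, covering the passive leaf's rebate and bolt while shut
- active_handle (a point): middle of the active leaf's handle: upright round steel bar, 10 mm diameter, 80 mm long, axis 38 mm in front of the leaf's outer face, at z = 185 mm, 169 mm from the hinge; free all round but for a stand-off at each end. Axes turn with the leaf, parallel to the cupboard's when shut
- active_hinge (a point): upright hinge axis of the active leaf, at half its height (z = 170 mm); x = 0, y = -224 mm of the cupboard. The leaf's back face lies in the plane through this axis. Axes turn with the leaf
- leaf_passive (a joint): opening of the left (passive) leaf, rad: 0 shut, grows as it swings out to -x; stop at 1.7; hinge as stiff as the other. Held shut by its flush bolt and by the active leaf's lip. 223 mm wide; its 45 mm next to the free edge are a rebate stepped back 14 mm (face at x = -6 mm) in which the bolt lies, open to the active leaf's side once that leaf stands open
- passive_handle (a point): middle of the passive leaf's handle: same bar as the other, axis 38 mm in front of the leaf's outer face, at z = 185 mm, 134 mm from the hinge. Axes turn with the leaf
- passive_hinge (a point): upright hinge axis of the passive leaf, at half its height (z = 170 mm); x = 0, y = +224 mm of the cupboard. The leaf's back face lies in the plane through this axis. Axes turn with the leaf
- flush_bolt (a joint): travel of the flush bolt, m: 0 fully shot up into the hole in the top cap, 0.022 fully drawn down (its stop); starts at 0 to 0.004; its end leaves the hole at about 0.011. It rubs (about 5 N to move) and stays where it is left
- bolt_thumb (a point): middle of the upper face of the bolt's dark thumb-piece, a block 22 wide (y), 18 high, 16 mm proud of the rebate's face (x = -6 to -22 mm of the cupboard, at y = 24 mm); upper face 110 mm below the cupboard's top when shot. The 8 mm rod rises from it, half sunk in the rebate's face, so the outer 10 mm of the upper face are clear of it. Moves with bolt and leaf
- tin_green: closed green paint tin, 100 mm across, 120 mm tall, standing on the cupboard's top; origin at the centre of its underside, z up
- jar: small lidded paint jar, 60 mm across, 70 mm tall, standing on the cupboard's top; origin at the centre of its underside, z up
- tin_open: open blue tin of yellow paint, 100 mm across, 120 mm tall, on the table at one side; origin at the centre of its underside, z up
- tube: standing paint tube, 48 mm across, 140 mm tall, on the table at one side; origin at the centre of its underside, z up
- sponge: upright block of foam sponge, 50 x 45 x 60 mm, on the table at one side; origin at the centre of its underside, z up
- cup: white plastic cup, 68 mm across, 90 mm tall, on the table at one side; origin at the centre of its underside, z up
- tin_lid: flat yellow tin lid, 90 mm across, 6 mm thick, lying on the table in front of the cupboard (the leaves pass above it); origin at the centre of its underside
- brush: flat paint brush 180 mm long, 10 mm thick, lying on the table in front of the cupboard (the leaves pass above it); origin 110 mm from the handle's end, x along it towards the bristles

How it is judged:
By the outcome, as a careful person would: the job done as asked, in the order asked, and still so for the second after the job is handed in, with the robot touching nothing.
It also fails if it takes over 72 s, if anything falls off the work surface, if the arm or the gripper's body presses on something with over 40 N, if the wrist force passes 120 N, or if a joint passes its speed limit or range.

## Robot

A 6-joint arm with a two-finger parallel gripper is mounted at the origin on the work surface. World frame = base frame: x ahead of the robot, y to its left, z up, the work surface at z = 0. Lengths are in m, angles in rad, forces in N, time in s.
With the tool pointing down it reaches from about 0.35 to 0.8 m from the base axis. Payload 7.3 kg.
Tool frame: the origin (TCP) lies midway between the tips of the shut fingers; the grasp point (between the pads) lies 19 mm behind it (ctrl.tcp_to_grasp is the distance from the TCP to the grasp point, in m); z points along the fingers, y is the direction in which the jaws open and shut (so a half turn about z gives the same grasp; the last joint's range is limited). The gripper opens to 85 mm and grips with 20 to 120 N. Pads are 22 mm wide; open, the fingers measure 114 mm over their backs; the gripper's body (76 mm by 85 mm) begins 54 mm behind the grasp point. The pads swing forward as they close: fully open they stand 13 mm farther back than shut.
Start: joints at [1.194, 0.342, 1.524, -0, 1.275, -0.146], TCP at [0.12, 0.511, 0.231] pointing down, gripper open.
Joint ranges: [-2.53, 2.53], [-0.77, 2.02], [0.04, 2.7], [-1, 4.14], [0.28, 2.66], [-3.11, 3.11]. Speed limits (rad/s): [2.57, 2.57, 3.14, 3.14, 3.14, 3.14].

## Interface

Orientations are given as [roll, pitch, yaw] about the fixed x, y, z axes, in that order (R = Rz(yaw) Ry(pitch) Rx(roll)).
In Python, from rig import ctrl, eyes, spotter gives the robot as it stands. The module is installed in compiled form; this text tells all that it offers. Calls block until the motion is done:
- ctrl.move_ptp(position, orientation): joint-space move of the TCP to a pose.
- ctrl.move_linear(position, ori=None, rate=0.15): straight line of the TCP; ori=None keeps the orientation; rate is the mean speed in m/s.
- ctrl.movej(angles): joint-space move.
- ctrl.gripper_open() and ctrl.grab(): open the fingers fully, or close them until they stop; the grip force is fixed at half the most.
- ctrl.sleep(seconds).
- ctrl.ik(position, orientation): joint angles nearest the present ones, or None.
- ctrl.get_state(): the state.
- eyes.get_image(name): name is "scene" or "side" or "wrist"; returns (picture, depth): 480x640x3 uint8, red, green, blue; 480x640 float32, m along the optical axis (not along the pixel's ray), 0 where there is no reading.
- eyes.get_calibration(name): a dict with "intrinsics" (3x3 intrinsics, pixels), "eye" and "orientation" of the camera in the world; the wrist camera has in their place "hand_eye" (4x4, takes a point from camera to tool coordinates, whose origin is the TCP and whose axes are the flange's). Camera axes: x right, y down, z forward; pixel columns grow to the right and rows downward; lengths in m; the calibration is good to about 2 mm. A picture is of the moment at which its call begins: read the wrist's pose just before it. get_calibration takes no time and is no camera call.
A pose or a line that the arm cannot do raises ctrl.IKError and nothing moves.
- ctrl.close_job(): hands the job in, once; it reports no verdict.
Trained networks look in the newest picture that a camera, given by its name, has taken for a name from the list of things; names that differ only in an ending like _2 or _b are one class to them, and where a whole thing is asked for, a point or a joint stands for the part that bears it (a point fixed in the world has none). Each returns a list of dicts, best first, with "score" (0 to 1); they miss things now and then, are a little off and sometimes report something else, mostly with a low value. They report only what shows in the picture. A call takes as long as a camera call.
- spotter.cut_out(query, camera): "region" (480x640 bool, what is visible of it) and "xy" ([column, row] in pixels, amid what is visible of it).
- spotter.pinpoint(query, camera): "xy" ([column, row] in pixels: a listed point, or the origin of a listed thing).
The state is a dict: "time": time; "q": joint angles; "qvel": joint speeds; "joint_torque": joint torques, N m; "ee_pos": TCP position; "tcp_rot": TCP orientation; "force": force on the tool from outside, world axes, zero at the start; "ft_torque": the same for the moment, N m; "gripper_width": finger opening in m.
Only numpy, scipy, OpenCV 4.12 (cv2) and the standard library are available. Lean on these libraries where they do the work, as an engineer would, in place of code of your own. Each camera call takes 0.05 s, during which the arm holds its last target.

## Working session

There is one attempt and no reset: what is moved stays moved. The work goes in short steps, each a Python script; the robot and the scene stay as the last script left them, time stands still between calls to the robot, and variables do not carry over. Pictures are saved under pics/ and viewed, and the job is handed in when it is done.

```bash
ls; mkdir -p pics
python3 - <<'E'
from rig import ctrl, eyes, spotter
import cv2,numpy as np
s=ctrl.get_state();print({k:np.round(v,3) for k,v in s.items()})
for n in("scene","side","wrist"):
    p,d=eyes.get_image(n);cv2.imwrite(f"pics/{n}0.png",p[:,:,::-1]);np.save(f"pics/{n}0.npy",d)
    print(n,{k:np.round(v,3).tolist() for k,v in eyes.get_calibration(n).items()})
E
```

```text
pics
{'time': np.float64(0.0), 'q': array([ 1.194,  0.343,  1.525,  0.   ,  1.275, -0.146]), 'qvel': array([ 0.002, -0.002, -0.   ,  0.001,  0.   ,  0.   ]), 'joint_torque': array([-0.0000e+00, -4.3367e+01, -2.4601e+01, -0.0000e+00,  8.0000e-03,
        0.0000e+00]), 'ee_pos': array([0.12 , 0.511, 0.231]), 'tcp_rot': array([-3.14 , -0.   ,  2.911]), 'force': array([ 0.827, -0.347,  0.104]), 'ft_torque': array([ 0.01 , -0.048,  0.031]), 'gripper_width': np.float64(0.085)}
scene {'intrinsics': [[585.061, 0.0, 324.311], [0.0, 585.061, 247.245], [0.0, 0.0, 1.0]], 'eye': [0.303, 0.299, 1.471], 'orientation': [-2.816, -0.002, -2.302]}
side {'intrinsics': [[493.722, 0.0, 320.216], [0.0, 493.722, 234.286], [0.0, 0.0, 1.0]], 'eye': [0.925, 0.156, 1.313], 'orientation': [-2.821, -0.007, 2.008]}
wrist {'intrinsics': [[352.533, 0.0, 321.956], [0.0, 352.533, 243.19], [0.0, 0.0, 1.0]], 'hand_eye': [[0.001, -0.965, -0.264, 0.067], [1.0, 0.0, 0.001, -0.0], [-0.001, -0.264, 0.965, -0.143], [0.0, 0.0, 0.0, 1.0]]}
```

View pics/scene0.png

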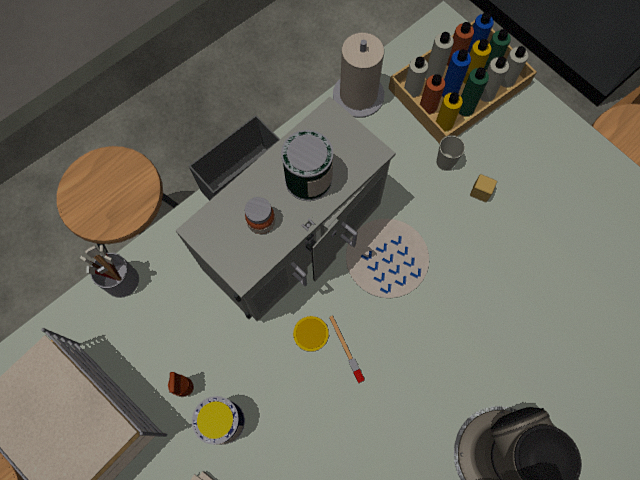

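View pics/side0.png

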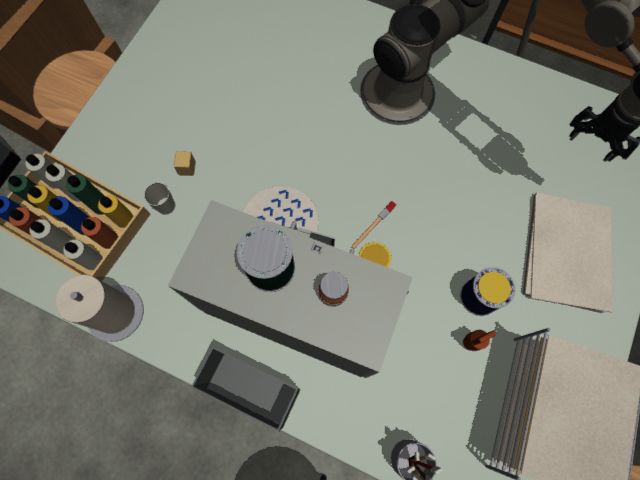

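View pics/wrist0.png

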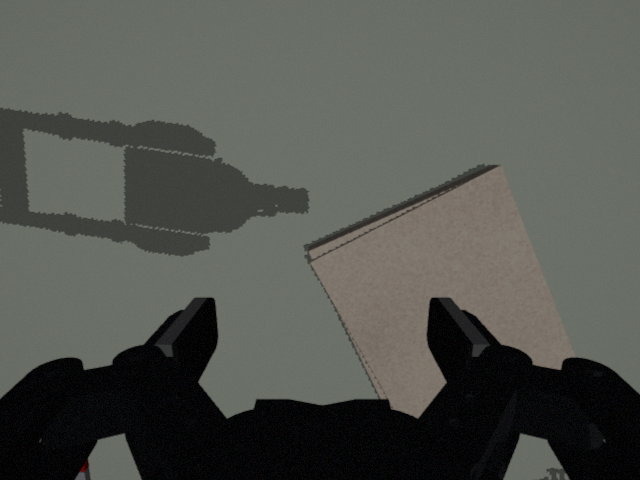

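```bash
cat > h.py <<'E'
from rig import ctrl, eyes, spotter
import cv2,numpy as np
from scipy.spatial.transform import Rotation as R
def cam(n):
    c=eyes.get_calibration(n);K=np.array(c["intrinsics"])
    if n=="wrist":
        s=ctrl.get_state();T=np.eye(4);T[:3,:3]=R.from_euler('xyz',s["tcp_rot"]).as_matrix();T[:3,3]=s["ee_pos"]
        return K,T@np.array(c["hand_eye"])
    T=np.eye(4);T[:3,:3]=R.from_euler('xyz',c["orientation"]).as_matrix();T[:3,3]=c["eye"];return K,T
def cloud(d,K,T):
    v,u=np.mgrid[:480,:640]
    p=np.stack([(u-K[0,2])/K[0,0]*d,(v-K[1,2])/K[1,1]*d,d],-1)
    return p@T[:3,:3].T+T[:3,3]
def onplane(uv,z,K,T):
    r=T[:3,:3]@np.array([(uv[0]-K[0,2])/K[0,0],(uv[1]-K[1,2])/K[1,1],1]);return T[:3,3]+r*(z-T[2,3])/r[2]
E
python3 - <<'E'
from h import *
for n in("scene","side"):
    d=np.load(f"pics/{n}0.npy");K,T=cam(n);P=cloud(d,K,T)
    m=(abs(P[...,2]-.32)<.008)&(d>0)
    nc,l,st,_=cv2.connectedComponentsWithStats(m.astype(np.uint8))
    for k in np.argsort(-st[1:,4])[:2]+1:
        q=P[l==k];
        r=cv2.minAreaRect((q[:,:2]*1000).astype(np.float32));print(n,st[k],r,np.median(q[:,2]),cv2.boxPoints(r).round().tolist())
    eyes.get_image(n)
    for nm in["active_handle","active_hinge","passive_handle","passive_hinge","bolt_thumb","cupboard"]:
        print(nm,[(np.round(x["xy"]).tolist(),round(x["score"],2),cloud(d,K,T)[int(x["xy"][1]),int(x["xy"][0])].round(3).tolist()) for x in spotter.pinpoint(nm,n)[:2]])
    for nm in["tin_green","jar","tin_open","tube","sponge","cup"]:
        for x in spotter.cut_out(nm,n)[:1]:
            q=P[x["region"]&(d>0)]; print(nm,np.round(x["xy"]),round(x["score"],2),q.min(0).round(3),q.max(0).round(3))
print(ctrl.get_state()["time"])
E
```

```text
scene [  176    97   220   201 15041] ((738.2257690429688, 11.119827270507812), (207.3371124267578, 461.5626525878906), 3.1491849422454834) 0.3195749768277909 [[622.0, 236.0], [647.0, -225.0], [854.0, -214.0], [829.0, 247.0]]
scene [546 441   1   1   1] ((28.137414932250977, -16.930240631103516), (0.0, 0.0), 0.0) 0.31271776229758674 [[28.0, -17.0], [28.0, -17.0], [28.0, -17.0], [28.0, -17.0]]
active_handle [([356.0, 240.0], 0.57, [0.589, -0.06, 0.182])]
active_hinge [([377.0, 178.0], 0.77, [0.646, -0.166, 0.284]), ([480.0, 192.0], 0.33, [0.499, -0.433, 0.054])]
passive_handle [([306.0, 277.0], 0.95, [0.593, 0.091, 0.209]), ([244.0, 302.0], 0.39, [0.648, 0.229, 0.184])]
passive_hinge [([243.0, 304.0], 0.84, [0.648, 0.232, 0.185])]
bolt_thumb [([309.0, 242.0], 0.38, [0.65, 0.034, 0.223]), ([307.0, 278.0], 0.24, [0.593, 0.091, 0.202])]
cupboard [([314.0, 258.0], 0.85, [0.612, 0.053, 0.225])]
tin_green [308. 165.] 0.67 [ 0.677 -0.107  0.315] [0.837 0.012 0.447]
jar [259. 214.] 0.85 [0.691 0.071 0.319] [0.749 0.13  0.396]
tin_open [218. 419.] 0.79 [ 0.45   0.392 -0.005] [0.576 0.494 0.13 
[... 529 characters left out ...]
63574), 78.07743835449219) 0.3195828190161654 [[121.0, 470.0], [134.0, 467.0], [149.0, 543.0], [137.0, 545.0]]
active_handle [([294.0, 229.0], 0.67, [0.607, -0.054, 0.224]), ([333.0, 294.0], 0.64, [0.741, 0.102, 0.39])]
active_hinge []
passive_handle []
passive_hinge []
bolt_thumb []
cupboard []
tin_green [264. 260.] 0.61 [ 0.682 -0.091  0.318] [0.784 0.012 0.446]
jar [334. 290.] 0.64 [0.7   0.071 0.32 ] [0.755 0.128 0.395]
tin_open [488. 289.] 0.9 [ 0.404  0.391 -0.004] [0.557 0.528 0.128]
tube [478. 340.] 0.9 [ 0.583  0.437 -0.007] [0.654 0.514 0.145]
sponge [183. 163.] 0.82 [ 0.479 -0.483  0.001] [ 0.538 -0.426  0.067]
cup [162. 200.] 0.8 [ 0.577 -0.522 -0.005] [ 0.669 -0.419  0.096]
1.45
```

```bash
cat >> h.py <<'E'
yaw0=0.0565
def setC(c,yaw):
    global C,yaw0; C=np.array([*c,0.]);yaw0=yaw
C=np.array([0.6615,0.0064,0.])
def c2w(p): return C+R.from_euler('z',yaw0).apply(p)
def w2c(p): return R.from_euler('z',-yaw0).apply(np.asarray(p)-C)
def ori(yaw,pitch,roll=0):
    """tool z pointing in horizontal direction world yaw, pitched down by pitch; roll=0: jaws horizontal"""
    z=np.array([np.cos(pitch)*np.cos(yaw),np.cos(pitch)*np.sin(yaw),-np.sin(pitch)])
    y=np.array([-np.sin(yaw),np.cos(yaw),0]);x=np.cross(y,z)
    M=np.stack([x,y,z],1)@R.from_euler('z',roll).as_matrix()
    return R.from_matrix(M).as_euler('xyz'),z
E
python3 - <<'E'
from h import *
a=cv2.imread("pics/scene0.png");b=cv2.imread("pics/side0.png")
A=cv2.resize(a[180:300,230:400],None,fx=3,fy=3,interpolation=2);B=cv2.resize(b[200:280,240:440],None,fx=3.5,fy=3.5,interpolation=2)
cv2.imwrite("pics/cropA.png",A);cv2.imwrite("pics/cropB.png",B)
for n in("scene","side"):
    d=np.load(f"pics/{n}0.npy");K,T=cam(n);P=w2c(cloud(d,K,T).reshape(-1,3))
    m=(P[:,0]<-.035)&(P[:,0]>-.2)&(abs(P[:,1])<.16)&(P[:,2]>.13)&(P[:,2]<.3)
    q=P[m];print(n,len(q))
    for s in(-1,1):
        r=q[q[:,1]*s>0]
        for lo in np.arange(.13,.3,.02):
            t=r[(r[:,2]>lo)&(r[:,2]<lo+.02)]
            if len(t):print(s,round(lo,2),len(t),np.median(t,0).round(3),t.min(0).round(3),t.max(0).round(3))
G=.019
for nm,p in(("act",[-.058,-.055,.185]),("pas",[-.058,.09,.185])):
  for pitch in(0,.4,.8):
    for dy in(-.8,-.4,0,.4,.8):
      row=[]
      for roll in(0,np.pi,np.pi/2,-np.pi/2):
        o,z=ori(yaw0+dy,pitch,roll);q=ctrl.ik((c2w(p)+z*G).tolist(),o.tolist());row.append(None if q is None else np.round(q,2).tolist())
      print(nm,pitch,dy,row)
E
```

```text
scene 973
-1 0.13 69 [-0.045 -0.053  0.146] [-0.076 -0.062  0.13 ] [-0.035 -0.     0.15 ]
-1 0.15 53 [-0.045 -0.052  0.155] [-0.077 -0.06   0.15 ] [-0.035 -0.     0.17 ]
-1 0.17 40 [-0.045 -0.029  0.181] [-0.077 -0.062  0.17 ] [-0.035 -0.     0.19 ]
-1 0.19 39 [-0.045 -0.025  0.2  ] [-0.078 -0.06   0.191] [-0.035 -0.     0.21 ]
-1 0.21 91 [-0.048 -0.055  0.225] [-0.078 -0.064  0.21 ] [-0.035 -0.002  0.23 ]
-1 0.23 50 [-0.045 -0.053  0.232] [-0.076 -0.06   0.23 ] [-0.035 -0.     0.25 ]
-1 0.25 41 [-0.045 -0.017  0.261] [-0.048 -0.046  0.251] [-0.035 -0.002  0.27 ]
-1 0.27 36 [-0.044 -0.017  0.281] [-0.047 -0.05   0.27 ] [-0.035 -0.001  0.29 ]
-1 0.29 31 [-0.043 -0.021  0.296] [-0.047 -0.052  0.291] [-0.035 -0.002  0.3  ]
1 0.13 59 [-0.047  0.043  0.145] [-0.064  0.003  0.13 ] [-0.035  0.096  0.15 ]
1 0.15 61 [-0.047  0.04   0.157] [-0.064  0.     0.15 ] [-0.036  0.096  0.169]
1 0.17 51 [-0.048  0.035  0.179] [-0.064  0.     0.17 ] [-0.042  0.096  0.189]
1 0.19 58 [-0.048  0.039  0.2  ] [-0.064  0.004  0.19 ] [-0.043  0.096  0.21 ]
1 0.21 101 [-0.048  0.05   0.224] [-0.065  0.001  0.21
[... 4471 characters left out ...]
], [-0.44, 0.57, 2.03, 1.59, 1.09, -0.98], [-0.44, 0.57, 2.03, 1.59, 1.09, -2.55], [-0.44, 0.57, 2.03, 1.59, 1.09, 0.59]]
pas 0.8 -0.8 [None, None, None, None]
pas 0.8 -0.4 [None, None, None, None]
pas 0.8 0 [None, None, None, None]
pas 0.8 0.4 [[-0.18, 0.35, 2.01, 1.32, 0.44, 2.93], [-0.18, 0.35, 2.01, 1.32, 0.44, -0.21], [-0.18, 0.35, 2.01, 1.32, 0.44, -1.78], [-0.18, 0.35, 2.01, 1.32, 0.44, 1.36]]
pas 0.8 0.8 [[-0.3, 0.43, 1.87, 1.07, 0.81, 2.79], [-0.3, 0.43, 1.87, 1.07, 0.81, -0.35], [-0.3, 0.43, 1.87, 1.07, 0.81, -1.92], [-0.3, 0.43, 1.87, 1.07, 0.81, 1.22]]<sys>:0: UserWarning: Gimbal lock detected. Setting third angle to zero since it is not possible to uniquely determine all angles.
```

View pics/cropA.png

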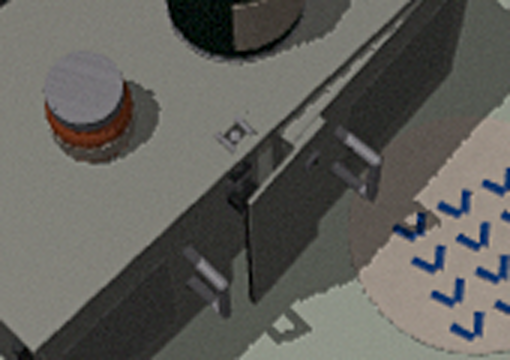

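View pics/cropB.png

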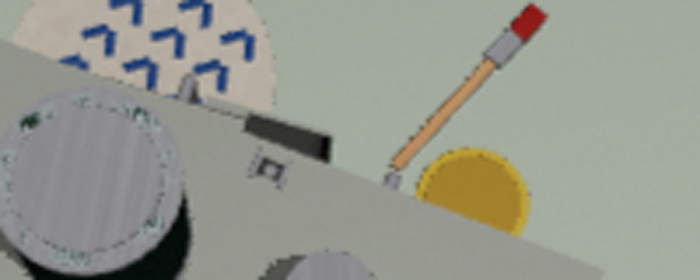

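```bash
cat >> h.py <<'E'
G=.019
def act(th,r=.169,n=.058,z=.185):
    return c2w([-r*np.sin(th)-n*np.cos(th),-.224+r*np.cos(th)-n*np.sin(th),z])
def pas(th,r=.134,n=.058,z=.185):
    return c2w([-r*np.sin(th)-n*np.cos(th),.224-r*np.cos(th)+n*np.sin(th),z])
def IK(p,yaw,pitch,roll=0,g=G):
    o,z=ori(yaw0+yaw,pitch,roll);q=ctrl.ik((p+z*g).tolist(),o.tolist());return None if q is None else np.round(q,2).tolist()
E
python3 - <<'E'
from h import *
for th in(.075,.4,.8,1.2,1.4,1.63):
  for off in(-.8,-.4,0,.4):
    for pt in(0.2,.4):
      print("A",th,round(th+off,2),pt,IK(act(th),th+off,pt))
for th in(0,.4,.8,1.2):
  for off in(0,.4,.8):
    for pt in(0.2,.4):
      print("P",th,round(-th+off,2),pt,IK(pas(th),-th+off,pt))
for z in(.235,.22,.195):
  for pt in(-.15,0): print("B",z,pt,[IK(c2w([-.011,.022,z]),y,pt,0,0) for y in (-.1,0,.2)])
for th in(.6,1,1.6):
  for y in(0,.4): print("push",th,y,[IK(pas(th,.18,-.02,.2),y,pt,0,0) for pt in(0,.3)])
E
```

```text
A 0.075 -0.73 0.2 [0.12, 0.67, 2.18, 4.0, 1.17, 1.34]
A 0.075 -0.73 0.4 [0.09, 0.53, 2.13, 4.13, 0.86, 1.14]
A 0.075 -0.33 0.2 [-0.18, 0.65, 2.37, 3.23, 1.25, 1.56]
A 0.075 -0.33 0.4 [-0.19, 0.48, 2.3, 3.24, 0.81, 1.53]
A 0.075 0.07 0.2 [-0.54, 0.65, 2.35, 2.45, 1.26, 1.66]
A 0.075 0.07 0.4 [-0.51, 0.49, 2.29, 2.36, 0.89, 1.85]
A 0.075 0.48 0.2 [-0.72, 0.68, 2.14, 1.81, 1.28, 1.89]
A 0.075 0.48 0.4 [-0.68, 0.55, 2.1, 1.68, 1.05, 2.11]
A 0.4 -0.4 0.2 [-0.26, 0.66, 2.48, 3.23, 1.37, 1.57]
A 0.4 -0.4 0.4 [-0.26, 0.46, 2.41, 3.24, 0.89, 1.54]
A 0.4 0.0 0.2 [-0.67, 0.66, 2.46, 2.41, 1.36, 1.58]
A 0.4 0.0 0.4 [-0.63, 0.46, 2.4, 2.35, 0.96, 1.79]
A 0.4 0.4 0.2 [-0.86, 0.66, 2.25, 1.77, 1.32, 1.81]
A 0.4 0.4 0.4 [-0.81, 0.51, 2.2, 1.67, 1.08, 2.03]
A 0.4 0.8 0.2 [-0.87, 0.72, 1.94, 1.34, 1.47, 2.04]
A 0.4 0.8 0.4 [-0.84, 0.61, 1.93, 1.24, 1.31, 2.2]
A 0.8 0.0 0.2 [-0.93, 0.66, 2.48, 2.16, 1.37, 1.58]
A 0.8 0.0 0.4 [-0.88, 0.45, 2.41, 2.09, 1.02, 1.83]
A 0.8 0.4 0.2 [-1.05, 0.66, 2.22, 1.58, 1.36, 1.84]
A 0.8 0.4 0.4 [-1.0, 0.52, 2.18, 1.49, 1.16, 2.05]
A 0.8 0.8 0.2 [-1.01, 0.73, 1.9, 1.21, 
[... 3098 characters left out ...]
45, 2.97, 1.06, 1.61]]
push 0.6 0.4 [[-0.5, 0.8, 2.41, 2.18, 1.61, 1.51], [-0.46, 0.49, 2.36, 2.13, 1.11, 1.83]]
push 1 0 [[0.07, 0.92, 2.63, 3.16, 1.99, 1.58], [0.07, 0.47, 2.57, 3.15, 1.16, 1.57]]
push 1 0.4 [[-0.46, 0.89, 2.59, 2.2, 1.77, 1.3], [-0.41, 0.47, 2.53, 2.23, 1.18, 1.69]]
push 1.6 0 [[0.56, 0.87, 2.57, 3.66, 1.83, 1.72], [0.53, 0.47, 2.52, 3.64, 1.13, 1.49]]
push 1.6 0.4 [None, [-0.02, 0.47, 2.63, 2.66, 1.23, 1.59]]<stdin>:11: UserWarning: Gimbal lock detected. Setting third angle to zero since it is not possible to uniquely determine all angles.
<stdin>:13: UserWarning: Gimbal lock detected. Setting third angle to zero since it is not possible to uniquely determine all angles.
```

```bash
cat >> h.py <<'E'
def st(msg=""):
    s=ctrl.get_state();print(msg,"t",round(s["time"],2),"p",np.round(w2c(s["ee_pos"]),4),"rot",np.round(s["tcp_rot"],2),"F",np.round(s["force"],1),"w",round(s["gripper_width"],3),"q",np.round(s["q"],2));return s
E
python3 - <<'E'
from h import *
th=.075
q0=ctrl.get_state()["q"]
o,z=ori(yaw0+.2,.3)
pre=act(th)+z*(G-.12)
q=ctrl.ik(pre.tolist(),o.tolist());print(np.round(q,2))
ctrl.move_ptp([.33,.15,.36],[-3.14,0,2.0]);st()
ctrl.movej(q);st()
K,T=cam("wrist");p,d=eyes.get_image("wrist");cv2.imwrite("pics/w1.png",p[:,:,::-1]);np.save("pics/w1.npy",d)
P=cloud(d,K,T)
for nm in("active_handle","bolt_thumb"):
    for x in spotter.pinpoint(nm,"wrist")[:2]:
        u,v=np.round(x["xy"]).astype(int);print(nm,x["xy"],x["score"],w2c(P[v,u]).round(3))
Q=w2c(P.reshape(-1,3))
m=(d.reshape(-1)>0)&(Q[:,0]<-.045)&(Q[:,0]>-.1)&(Q[:,2]>.16)&(Q[:,2]<.21)&(abs(Q[:,1]+.06)<.04)
print(m.sum(),np.median(Q[m],0),Q[m].min(0),Q[m].max(0),"exp",w2c(act(th)))
st()
E
```

```text
[-0.93  0.41  2.48  1.87  1.19  1.82]
 t 3.06 p [-0.3229  0.1626  0.3598] rot [-3.14 -0.    2.  ] F [0.1 0.6 0. ] w 0.085 q [ 0.22 -0.05  1.64 -0.    1.55 -0.21]
 t 4.83 p [-0.1648 -0.0784  0.2151] rot [-3.14  1.27 -2.88] F [-0.4  0.   0.6] w 0.085 q [-0.93  0.41  2.48  1.86  1.19  1.82]
active_handle [321.6, 245.7] 0.57 [-0.076 -0.06   0.188]
957 [-0.07557461 -0.06084472  0.18590042] [-0.07800434 -0.06515329  0.16022093] [-0.04504432 -0.02148748  0.20990193] exp [-0.07050007 -0.05982101  0.185     ]
 t 4.98 p [-0.1648 -0.0784  0.2151] rot [-3.14  1.27 -2.88] F [-0.2  1.  -0.5] w 0.086 q [-0.93  0.41  2.48  1.86  1.19  1.82]
```

View pics/w1.png

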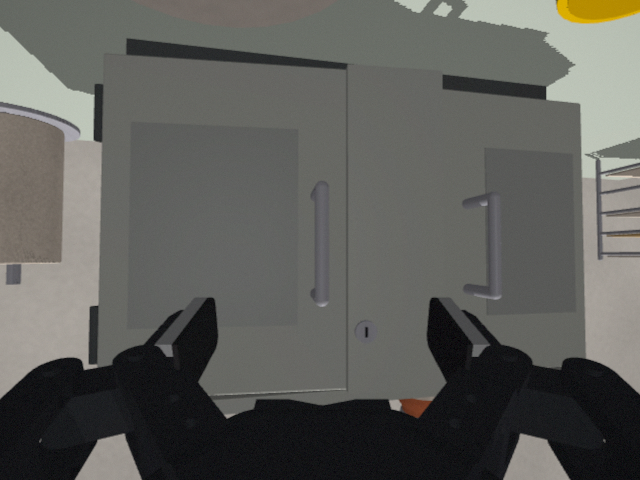

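Run:
```python
from h import *
th=.078
o,z=ori(yaw0+.2,.3)
ctrl.move_linear((act(th)+z*G).tolist(),rate=.12);st("at")
ctrl.grab();st("grab")
```

```text
at t 6.12 p [-0.0536 -0.0566  0.1794] rot [ 3.14  1.27 -2.89] F [-0.8 -0.4 -0.4] w 0.085 q [-0.6   0.57  2.28  2.19  1.09  1.82]
grab t 6.83 p [-0.0534 -0.056   0.1794] rot [ 3.14  1.27 -2.88] F [-2.9  2.3  1.6] w 0.008 q [-0.6   0.57  2.28  2.19  1.09  1.82]
```

Run:
```python
from h import *
for th in np.arange(.2,.81,.12):
    o,z=ori(yaw0+.2+(th-.078)*.64,.3)
    ctrl.move_linear((act(th)+z*G).tolist(),o.tolist(),rate=.12);s=st(f"{th:.2f}")
    if np.linalg.norm(s["force"])>35: print("STOP");break
```

```text
0.20 t 7.16 p [-0.0735 -0.0646  0.1795] rot [ 3.14  1.27 -2.81] F [-2.5  3.4  2.3] w 0.008 q [-0.7   0.57  2.27  2.    1.13  1.85]
0.32 t 7.48 p [-0.0916 -0.0753  0.1794] rot [ 3.14  1.27 -2.73] F [-2.5  2.5  2.1] w 0.008 q [-0.79  0.58  2.25  1.83  1.17  1.89]
0.44 t 7.81 p [-0.1084 -0.0879  0.1793] rot [ 3.14  1.27 -2.66] F [-4.4  3.   1.4] w 0.008 q [-0.87  0.59  2.21  1.67  1.22  1.93]
0.56 t 8.13 p [-0.1234 -0.1024  0.1794] rot [ 3.14  1.27 -2.58] F [-4.4  1.9  1.9] w 0.008 q [-0.93  0.6   2.16  1.52  1.27  1.98]
0.68 t 8.46 p [-0.1366 -0.1185  0.1793] rot [ 3.14  1.27 -2.5 ] F [-3.4  1.9  1.6] w 0.008 q [-0.98  0.62  2.09  1.39  1.32  2.02]
0.80 t 8.78 p [-0.1478 -0.1362  0.1794] rot [ 3.14  1.27 -2.43] F [-8.6  1.8  2.6] w 0.008 q [-1.02  0.64  2.01  1.28  1.39  2.06]
```

Run:
```python
from h import *
for th in list(np.arange(.92,1.6,.12))+[1.64]:
    o,z=ori(yaw0+.2+(th-.078)*.64,.3)
    ctrl.move_linear((act(th)+z*G).tolist(),o.tolist(),rate=.12);s=st(f"{th:.2f}")
    if np.linalg.norm(s["force"])>35: print("STOP");break
p,d=eyes.get_image("scene");cv2.imwrite("pics/s2.png",p[:,:,::-1]);np.save("pics/s2.npy",d)
```

```text
0.92 t 9.11 p [-0.1567 -0.155   0.1794] rot [ 3.14  1.27 -2.35] F [-7.   1.8  2.9] w 0.008 q [-1.04  0.67  1.92  1.19  1.45  2.11]
1.04 t 9.43 p [-0.1633 -0.1747  0.1794] rot [ 3.14  1.27 -2.27] F [-7.9  2.   2.8] w 0.008 q [-1.06  0.71  1.82  1.11  1.53  2.14]
1.16 t 9.76 p [-0.1676 -0.1953  0.1794] rot [ 3.14  1.27 -2.19] F [-11.6  -0.7   2.6] w 0.008 q [-1.07  0.74  1.71  1.04  1.6   2.18]
1.28 t 10.08 p [-0.1692 -0.2161  0.1794] rot [ 3.14  1.27 -2.12] F [-11.2  -0.    3.5] w 0.008 q [-1.07  0.79  1.6   0.98  1.68  2.21]
1.40 t 10.41 p [-0.1684 -0.2372  0.1794] rot [ 3.14  1.27 -2.04] F [-13.1  -3.4   3.3] w 0.008 q [-1.06  0.84  1.47  0.94  1.77  2.25]
1.52 t 10.73 p [-0.1649 -0.2577  0.1794] rot [ 3.14  1.27 -1.96] F [-12.5  -4.2   4.1] w 0.008 q [-1.05  0.89  1.34  0.91  1.85  2.28]
1.64 t 11.06 p [-0.1591 -0.2778  0.1794] rot [ 3.14  1.27 -1.89] F [-12.   -6.9   2.6] w 0.008 q [-1.03  0.95  1.2   0.88  1.94  2.31]
```

View pics/s2.png

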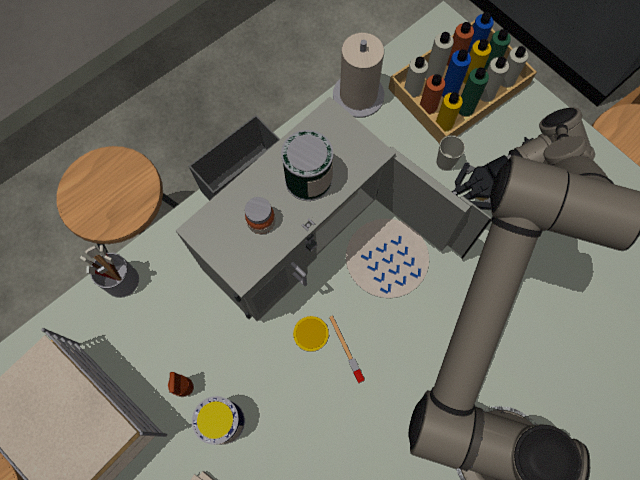

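Run:
```python
from h import *
ctrl.gripper_open();st("open")
o,z=ori(yaw0+.2+(1.64-.078)*.64,.3)
p=act(1.64)+z*(G-.13)
ctrl.move_linear(p.tolist(),rate=.2);st("back")
p[2]=.42;ctrl.move_linear(p.tolist(),rate=.25)
st("up")
o2,z2=ori(yaw0,.25)
for h in(.40,.30): print(h,ctrl.ik(c2w([-.18,.02,h]).tolist(),o2.tolist()))
```

```text
open t 11.84 p [-0.158  -0.2766  0.1794] rot [-3.14  1.27 -1.88] F [ 0.2 -0.5  0.2] w 0.085 q [-1.03  0.95  1.2   0.88  1.94  2.31]
back t 12.64 p [-0.2029 -0.3919  0.2174] rot [ 3.14  1.27 -1.89] F [-0.1  0.4 -0.2] w 0.085 q [-1.15  1.04  0.86  0.9   2.18  2.45]
up t 13.6 p [-0.2028 -0.392   0.4191] rot [ 3.14  1.27 -1.89] F [0.6 0.  0.1] w 0.086 q [-1.15  0.91  0.6   1.2   2.38  2.91]
0.4 [-0.45060629 -0.29106092  2.38603845  1.99007774  0.54121263  2.52545535]
0.3 [-0.45060629  0.01837588  2.59602291  2.48255521  0.87638216  1.89438125]
```

Run:
```python
from h import *
o2,z2=ori(yaw0,.25)
ctrl.move_ptp(c2w([-.18,.02,.40]).tolist(),o2.tolist());st("c")
ctrl.grab()
o2,z2=ori(yaw0,.1)
ctrl.move_linear(c2w([-.15,.02,.26]).tolist(),o2.tolist(),rate=.2);st("look")
K,T=cam("wrist");p,d=eyes.get_image("wrist");cv2.imwrite("pics/w2.png",p[:,:,::-1]);np.save("pics/w2.npy",d);np.save("pics/w2T.npy",T)
P=cloud(d,K,T)
for nm in("bolt_thumb",):
    for x in spotter.pinpoint(nm,"wrist")[:2]:
        u,v=np.round(x["xy"]).astype(int);print(nm,x["xy"],x["score"],w2c(P[v,u]).round(4))
    for x in spotter.cut_out(nm,"wrist")[:2]:
        q=w2c(P[x["region"]&(d>0)]);print(x["xy"],x["score"],np.percentile(q,[2,50,98],0).round(4))
st()
p,d=eyes.get_image("scene");cv2.imwrite("pics/s3.png",p[:,:,::-1]);np.save("pics/s3.npy",d)
K,T=cam("scene");Q=w2c(cloud(d,K,T).reshape(-1,3))
m=(abs(Q[:,2]-.304)<.008)&(Q[:,0]<-.06)&(Q[:,0]>-.28)&(Q[:,1]<-.17)&(Q[:,1]>-.33)
q=Q[m];print(m.sum(),np.polyfit(q[:,0],q[:,1],1),q.min(0),q.max(0))
```

```text
c t 15.22 p [-0.1791  0.0194  0.4011] rot [-3.14  1.32 -3.08] F [-0.4  0.8  0.5] w 0.085 q [-0.45 -0.29  2.38  1.99  0.54  2.53]
look t 17.41 p [-0.15    0.0199  0.2605] rot [-3.14  1.47 -3.08] F [ 0.3 -0.5 -0.5] w 0.0 q [-0.39  0.49  2.67  2.69  1.49  1.56]
bolt_thumb [325.7, 186.4] 0.57 [-0.0126  0.0232  0.2108]
[327.1, 189.9] 0.93 [[-0.0242  0.0146  0.1926]
 [-0.013   0.0241  0.214 ]
 [-0.0095  0.0339  0.286 ]]
 t 17.56 p [-0.15    0.02    0.2608] rot [-3.13  1.47 -3.08] F [0.3 0.8 0.5] w 0.0 q [-0.39  0.49  2.67  2.69  1.49  1.56]
819 [ 0.12114832 -0.22473093] [-0.27448194 -0.26782648  0.29605377] [-0.06022969 -0.22581987  0.31019513]
```

View pics/w2.png

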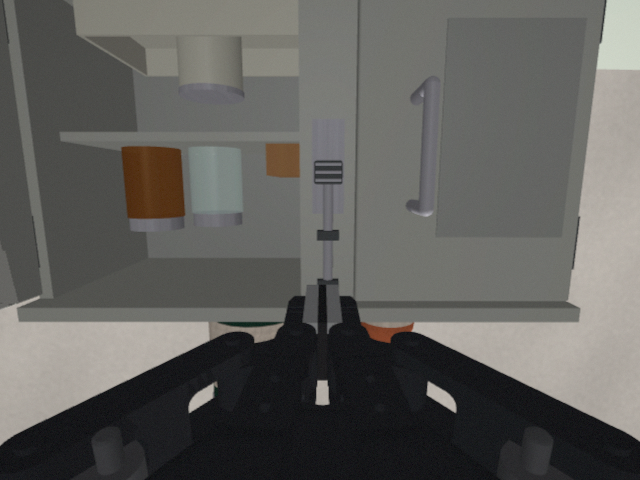

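View pics/s3.png

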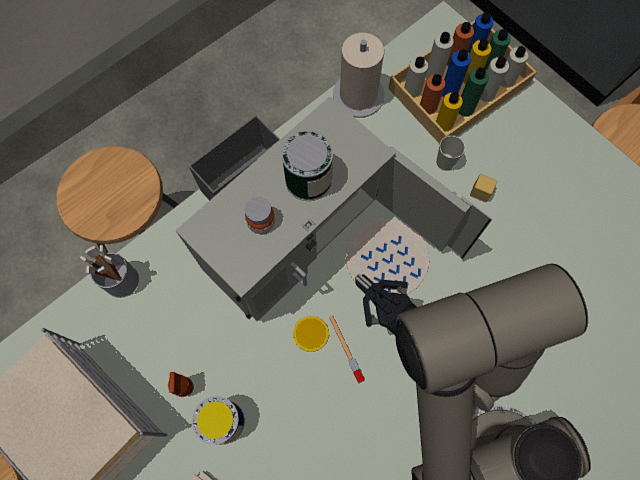

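Run:
```python
from h import *
d=np.load("pics/w2.npy");T=np.load("pics/w2T.npy");K,_=cam("wrist");P=w2c(cloud(d,K,T).reshape(-1,3)).reshape(480,640,3)
for v in range(120,280,6): print(v,P[v,327].round(4),P[v,345].round(4)) if v%12==0 else print(v,P[v,327].round(4))
o,z=ori(yaw0,-.05)
ctrl.move_linear(c2w([-.09,.0232,.231]).tolist(),o.tolist(),rate=.15);st("pre")
ctrl.move_linear(c2w([-.03,.0232,.231]).tolist(),o.tolist(),rate=.1);st("pre")
ctrl.move_linear(c2w([-.0135,.0232,.231]).tolist(),o.tolist(),rate=.05);st("in")
ctrl.sleep(.1)
for i in range(3): st("rest")
```

```text
120 [-0.0086  0.024   0.1595] [-0.0063  0.0384  0.1591]
126 [-0.0084  0.024   0.164 ]
132 [-0.0066  0.0241  0.1683] [-0.0067  0.0384  0.1683]
138 [-0.0071  0.0241  0.173 ]
144 [-0.0068  0.0241  0.1776] [-0.0067  0.0385  0.1776]
150 [-0.0076  0.0241  0.1823]
156 [-0.0064  0.0241  0.1869] [-0.0049  0.0387  0.1868]
162 [-0.0235  0.0239  0.1927]
168 [-0.0224  0.0239  0.1971] [-0.0052  0.0388  0.1964]
174 [-0.0217  0.0239  0.2016]
180 [-0.0233  0.0239  0.2062] [-0.0058  0.0389  0.206 ]
186 [-0.0122  0.024   0.2108]
192 [-0.012   0.0241  0.2156] [-0.0053  0.039   0.2158]
198 [-0.0116  0.0241  0.2204]
204 [-0.0129  0.0241  0.2252] [-0.0075  0.039   0.2255]
210 [-0.0117  0.0241  0.2301]
216 [-0.0115  0.0241  0.235 ] [-0.0054  0.0392  0.2356]
222 [-0.0122  0.0241  0.2398]
228 [-0.0103  0.0241  0.245 ] [-0.0061  0.0392  0.2456]
234 [-0.0147  0.0241  0.2494]
240 [-0.0142  0.0241  0.2544] [-0.0072  0.0393  0.2556]
246 [-0.012   0.0241  0.2598]
252 [-0.0123  0.0241  0.2648] [-0.0065  0.0394  0.2659]
258 [-0.0121  0.0241  0.2699]
264 [-0.0131  0.0241  0.2748] [-0.0061  0.0396  0.2764]
270 [-0.0113  0.0242  0.2804]
276 [-0.0129  0.0241  0.2851] [-0.0061  0.0397  0.2869]
pre t 18.2 p [-0.0905  0.0235  0.231 ] rot [0.01 1.52 0.07] F [-0.3  0.4  0. ] w -0.0 q [-0.27  0.78  2.53  2.8   1.78  1.51]
pre t 18.95 p [-0.0307  0.0232  0.2313] rot [0.   1.52 0.06] F [-0.2 -0.6  0. ] w -0.0 q [-0.21  0.74  2.37  2.87  1.59  1.58]
in t 19.43 p [-0.0134  0.0233  0.231 ] rot [-0.    1.52  0.06] F [-0.5  0.2  0.6] w -0.0 q [-0.2   0.74  2.32  2.89  1.54  1.59]
rest t 19.53 p [-0.0136  0.0233  0.2309] rot [0.   1.52 0.06] F [-0.1 -0.1 -0.2] w 0.0 q [-0.2   0.74  2.32  2.89  1.54  1.59]
rest t 19.53 p [-0.0136  0.0233  0.2309] rot [0.   1.52 0.06] F [-0.1 -0.1 -0.2] w 0.0 q [-0.2   0.74  2.32  2.89  1.54  1.59]
rest t 19.53 p [-0.0136  0.0233  0.2309] rot [0.   1.52 0.06] F [-0.1 -0.1 -0.2] w 0.0 q [-0.2   0.74  2.32  2.89  1.54  1.59]
```

Run:
```python
from h import *
o,z=ori(yaw0,-.05)
h=.231;zc=None
while True:
    if zc is None: step,rate=.001,.02
    elif zc-h<.014: step,rate=.0015,.02
    else: step,rate=.0006,.012
    h-=step
    ctrl.move_linear(c2w([-.0135,.0232,h]).tolist(),o.tolist(),rate=rate)
    s=ctrl.get_state();f=s["force"]
    print(round(s["time"],2),round(h,4),round(s["ee_pos"][2],4),np.round(f,1))
    if zc is None and f[2]>3: zc=h;print("contact")
    if abs(f[2])>11 or np.hypot(f[0],f[1])>12: print("stop");break
    if h<.185 or (zc and zc-h>.0215): break
st()
```

```text
19.78 0.23 0.2298 [-0.1  0.3 -1.6]
20.03 0.229 0.2289 [-0.4  0.1  1.1]
20.28 0.228 0.2279 [ 0.  -0.5  0.1]
20.53 0.227 0.2269 [ 0.6 -0.1 -0. ]
20.78 0.226 0.2259 [ 0.4 -0.3  0.9]
21.03 0.225 0.2249 [ 1.3 -0.4  0.9]
21.28 0.224 0.2239 [-0.   0.5  0. ]
21.53 0.223 0.2229 [-0.7 -0.4  0.3]
21.78 0.222 0.2219 [ 1.  -0.1 -0.4]
22.03 0.221 0.2209 [-0.5  0.   0.6]
22.28 0.22 0.2199 [ 0.3 -0.2  0.1]
22.53 0.219 0.2196 [-1.2 -0.5  4.4]
contact
22.78 0.2175 0.2178 [-1.4 -0.2  4.8]
23.03 0.216 0.216 [-0.3  0.2  3. ]
23.28 0.2145 0.2143 [-0.4 -0.3  3.7]
23.53 0.213 0.2128 [ 0.1 -0.1  3.6]
23.78 0.2115 0.2113 [-0.3  0.4  4.1]
24.03 0.21 0.2098 [ 0.3 -0.5  3.7]
24.28 0.2085 0.2083 [-0.6  0.4  3.7]
24.53 0.207 0.2069 [1.  0.2 3.6]
24.78 0.2055 0.2053 [-0.   0.2  4.1]
25.03 0.204 0.2038 [0.3 0.4 3.8]
25.28 0.2034 0.2033 [0.6 0.4 3.3]
25.53 0.2028 0.2028 [-0.2 -1.3  4.2]
25.78 0.2022 0.2022 [ 0.2 -0.2  3.9]
26.03 0.2016 0.2015 [0.2 0.5 4.1]
26.28 0.201 0.2009 [ 0.4 -1.1  4.2]
26.53 0.2004 0.2003 [-0.1  0.1  4. ]
26.78 0.1998 0.1997 [-0.  -0.7  4.1]
27.03 0.1992 0.1993 [ 0.1 -0.3  3.8]
27.28 0.1986 0.1993 [-0.   0.3  6.8]
27.53 0.198 0.1992 [-2.5 -0.9  7.6]
27.78 0.1974 0.1992 [-4.2 -0.  10.5]
 t 27.78 p [-0.0134  0.0232  0.1992] rot [-0.01  1.52  0.05] F [-4.2 -0.  10.5] w -0.0 q [-0.2   0.84  2.31  2.89  1.64  1.57]
```

Run:
```python
from h import *
o,z=ori(yaw0,-.05)
ctrl.move_linear(c2w([-.0135,.0232,.206]).tolist(),o.tolist(),rate=.04)
ctrl.move_linear(c2w([-.05,.0232,.208]).tolist(),o.tolist(),rate=.1)
o,z=ori(yaw0,.1)
ctrl.move_linear(c2w([-.16,.03,.23]).tolist(),o.tolist(),rate=.2);st("ret")
K,T=cam("wrist");p,d=eyes.get_image("wrist");cv2.imwrite("pics/w3.png",p[:,:,::-1]);P=cloud(d,K,T)
for x in spotter.cut_out("bolt_thumb","wrist")[:1]:
    print(x["score"],np.percentile(w2c(P[x["region"]&(d>0)]),[2,50,98],0).round(4))
Q=w2c(P.reshape(-1,3));m=(d.reshape(-1)>0)&(Q[:,0]<-.016)&(Q[:,0]>-.03)&(abs(Q[:,1]-.024)<.014)&(Q[:,2]>.15)&(Q[:,2]<.24)
print("thumb",np.percentile(Q[m],[3,50,97],0).round(4))
m=(d.reshape(-1)>0)&(Q[:,0]<-.045)&(Q[:,0]>-.08)&(abs(Q[:,1]-.09)<.025)&(Q[:,2]>.165)&(Q[:,2]<.205)
print("bar",m.sum(),np.percentile(Q[m],[3,50,97],0).round(4))
ctrl.gripper_open()
for th,y in((0,.05),(.3,-.05),(.5,-.15),(.65,-.2),(.75,-.25)):
    print(th,y,IK(pas(th),y,.25),IK(pas(th),y,.25,0,G-.1))
```

```text
Traceback (most recent call last):
rig.IKError: the arm cannot follow that straight line within its joint ranges
```

Run:
```python
from h import *
st()
o,z=ori(yaw0,.1)
for x in(-.14,-.13,-.12,-.11):
    try: ctrl.move_linear(c2w([x,.03,.23]).tolist(),o.tolist(),rate=.2);break
    except ctrl.IKError: pass
st("ret")
K,T=cam("wrist");p,d=eyes.get_image("wrist");cv2.imwrite("pics/w3.png",p[:,:,::-1]);P=cloud(d,K,T)
for x in spotter.cut_out("bolt_thumb","wrist")[:1]:
    print(x["score"],np.percentile(w2c(P[x["region"]&(d>0)]),[2,50,98],0).round(4))
Q=w2c(P.reshape(-1,3));m=(d.reshape(-1)>0)&(Q[:,0]<-.016)&(Q[:,0]>-.03)&(abs(Q[:,1]-.024)<.014)&(Q[:,2]>.15)&(Q[:,2]<.24)
print("thumb",np.percentile(Q[m],[3,50,97],0).round(4))
m=(d.reshape(-1)>0)&(Q[:,0]<-.045)&(Q[:,0]>-.08)&(abs(Q[:,1]-.09)<.025)&(Q[:,2]>.165)&(Q[:,2]<.205)
print("bar",m.sum(),np.percentile(Q[m],[3,50,97],0).round(4))
ctrl.gripper_open()
for th,y in((0,.05),(.3,-.05),(.5,-.15),(.65,-.2),(.75,-.25)):
    print(th,y,IK(pas(th),y,.25),[IK(pas(th),y,.25,0,G-b) for b in(.06,.08,.1)])
```

```text
t 28.67 p [-0.0497  0.023   0.2076] rot [0.   1.52 0.06] F [-0.4 -0.5 -0.1] w 0.0 q [-0.23  0.83  2.42  2.85  1.72  1.54]
ret t 29.28 p [-0.1388  0.0294  0.2306] rot [-3.13  1.47 -3.08] F [ 0.6 -0.9  0. ] w -0.0 q [-0.32  0.64  2.66  2.76  1.63  1.51]
0.56 [[-0.0241  0.0145  0.1723]
 [-0.0131  0.0242  0.1918]
 [-0.0095  0.0338  0.257 ]]
thumb [[-0.0242  0.0139  0.1715]
 [-0.0226  0.0242  0.1796]
 [-0.021   0.0346  0.1884]]
bar 1021 [[-0.0643  0.0853  0.1659]
 [-0.0625  0.089   0.1844]
 [-0.0589  0.0944  0.2036]]
0 0.05 [-0.04, 0.6, 2.35, 2.98, 1.14, 1.6] [[-0.08, 0.55, 2.5, 2.95, 1.23, 1.59], [-0.09, 0.53, 2.55, 2.94, 1.27, 1.58], [-0.11, 0.52, 2.6, 2.92, 1.3, 1.58]]
0.3 -0.05 [0.13, 0.6, 2.42, 3.27, 1.2, 1.55] [[0.16, 0.55, 2.56, 3.29, 1.29, 1.57], [0.17, 0.54, 2.6, 3.31, 1.32, 1.57], [0.19, 0.53, 2.65, 3.32, 1.35, 1.58]]
0.5 -0.15 [0.31, 0.6, 2.41, 3.56, 1.2, 1.51] [[0.4, 0.55, 2.52, 3.64, 1.26, 1.53], [0.44, 0.53, 2.55, 3.68, 1.27, 1.54], [0.48, 0.51, 2.58, 3.73, 1.28, 1.55]]
0.65 -0.2 [0.42, 0.6, 2.38, 3.73, 1.19, 1.48] [[0.54, 0.55, 2.47, 3.85, 1.23, 1.49], [0.59, 0.53, 2.5, 3.9, 1.24, 1.49], [0.64, 0.51, 2.52, 3.95, 1.24, 1.49]]
0.75 -0.25 [0.5, 0.6, 2.34, 3.88, 1.18, 1.44] [[0.64, 0.55, 2.42, 4.02, 1.21, 1.44], [0.69, 0.53, 2.44, 4.07, 1.22, 1.43], [0.75, 0.51, 2.46, 4.13, 1.22, 1.42]]
```

View pics/w3.png

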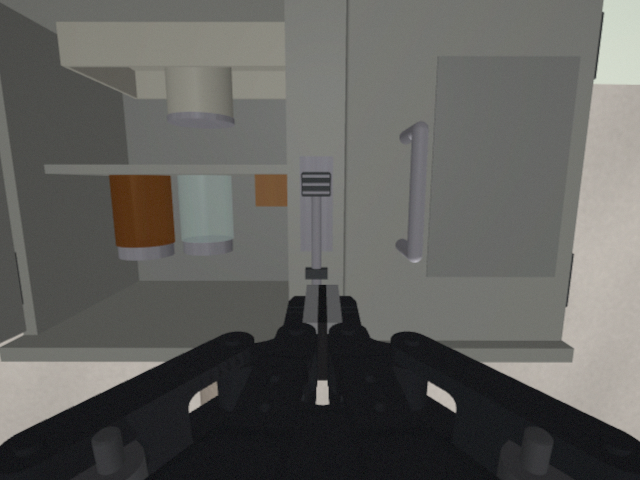

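Run:
```python
from h import *
o,z=ori(yaw0+.05,.25)
ctrl.move_linear((pas(0)+z*(G-.08)).tolist(),o.tolist(),rate=.15);st("pre")
ctrl.move_linear((pas(0)+z*G).tolist(),rate=.1);st("at")
ctrl.grab();s=st("grab")
for th in (.03,.1,.2,.3,.4,.5,.6,.68):
    y=.05-th*.4
    o,z=ori(yaw0+y,.25)
    ctrl.move_linear((pas(th)+z*G).tolist(),o.tolist(),rate=.04 if th<.15 else .1);s=st(f"{th:.2f}")
    if np.linalg.norm(s["force"])>(12 if th<.15 else 30): print("STOP");break
```

```text
pre t 30.77 p [-0.1172  0.0872  0.2004] rot [-3.14  1.32 -3.03] F [-0.3  0.4 -0.9] w 0.085 q [-0.09  0.53  2.55  2.94  1.27  1.58]
at t 31.73 p [-0.0401  0.0908  0.18  ] rot [ 3.14  1.32 -3.04] F [1.2 0.5 0.4] w 0.085 q [-0.04  0.6   2.35  2.98  1.14  1.6 ]
grab t 32.42 p [-0.0398  0.0914  0.1804] rot [-3.14  1.32 -3.03] F [-3.   2.1  1.6] w 0.008 q [-0.04  0.6   2.35  2.98  1.14  1.6 ]
0.03 t 32.68 p [-0.0436  0.0929  0.1804] rot [-3.14  1.32 -3.05] F [-0.9  3.   1.3] w 0.008 q [-0.03  0.6   2.36  3.01  1.15  1.59]
0.10 t 33.08 p [-0.0525  0.0969  0.1804] rot [ 3.14  1.32 -3.07] F [1.2 3.8 0.6] w 0.008 q [0.01 0.6  2.38 3.08 1.16 1.58]
0.20 t 33.38 p [-0.0653  0.1038  0.1803] rot [ 3.14  1.32 -3.11] F [-1.9  0.5  1.3] w 0.008 q [0.08 0.6  2.4  3.19 1.18 1.56]
0.30 t 33.67 p [-0.0766  0.1116  0.1803] rot [3.14 1.32 3.13] F [-1.4  0.3  0.8] w 0.008 q [0.15 0.6  2.41 3.31 1.19 1.55]
0.40 t 33.96 p [-0.0871  0.1206  0.1803] rot [3.14 1.32 3.09] F [-1.5 -1.2  1.4] w 0.008 q [0.22 0.6  2.41 3.43 1.2  1.53]
0.50 t 34.25 p [-0.0971  0.1308  0.1804] rot [3.14 1.32 3.05] F [-4.9 -3.4  2.8] w 0.008 q [0.3  0.6  2.41 3.56 1.2  1.52]
0.60 t 34.54 p [-0.106   0.1418  0.1803] rot [-3.14  1.32  3.01] F [-7.5 -4.8  4. ] w 0.008 q [0.39 0.6  2.39 3.69 1.19 1.49]
0.68 t 34.8 p [-0.1119  0.151   0.1802] rot [-3.14  1.32  2.98] F [-7.  -5.3  3.9] w 0.008 q [0.45 0.6  2.37 3.79 1.18 1.46]
```

Run:
```python
from h import *
ctrl.gripper_open();st("open")
th=.68;o,z=ori(yaw0+.05-th*.4,.25)
ctrl.move_linear((pas(th)+z*(G-.08)).tolist(),rate=.2);st("back")
for zz in(.19,.21):
  for pt in(.25,.4):
    for yw in(0,.3): print(zz,pt,yw,[(x,y,IK(c2w([x,y,zz]),yw,pt,0,0)) for x,y in((-.09,0),(-.1,.05),(-.13,.1),(-.15,.18),(-.16,.24))])
s=ctrl.get_state();p=s["ee_pos"].copy();p[2]=.41
ctrl.move_linear(p.tolist(),rate=.25);st("up")
```

```text
open t 35.53 p [-0.1114  0.1523  0.1803] rot [-3.14  1.32  2.98] F [-0.5 -0.  -0.6] w 0.085 q [0.45 0.6  2.37 3.79 1.18 1.46]
back t 36.08 p [-0.1865  0.1701  0.2004] rot [3.14 1.32 2.97] F [-0.2  0.6 -1. ] w 0.085 q [0.63 0.53 2.48 3.96 1.23 1.47]
0.19 0.25 0 [(-0.09, 0, [-0.35, 0.57, 2.49, 2.73, 1.24, 1.61]), (-0.1, 0.05, [-0.17, 0.57, 2.52, 2.91, 1.27, 1.58]), (-0.13, 0.1, [0.02, 0.58, 2.58, 3.11, 1.34, 1.57]), (-0.15, 0.18, [0.38, 0.57, 2.53, 3.47, 1.28, 1.56]), (-0.16, 0.24, [0.6, 0.57, 2.44, 3.71, 1.21, 1.5])]
0.19 0.25 0.3 [(-0.09, 0, [-0.6, 0.57, 2.39, 2.14, 1.22, 1.73]), (-0.1, 0.05, [-0.48, 0.57, 2.46, 2.28, 1.24, 1.66]), (-0.13, 0.1, [-0.35, 0.58, 2.57, 2.43, 1.32, 1.57]), (-0.15, 0.18, [-0.02, 0.59, 2.6, 2.77, 1.37, 1.55]), (-0.16, 0.24, [0.25, 0.58, 2.56, 3.04, 1.32, 1.57])]
0.19 0.4 0 [(-0.09, 0, [-0.33, 0.41, 2.42, 2.68, 0.88, 1.72]), (-0.1, 0.05, [-0.16, 0.4, 2.45, 2.89, 0.89, 1.65]), (-0.13, 0.1, [0.03, 0.39, 2.51, 3.11, 0.92, 1.58]), (-0.15, 0.18, [0.36, 0.4, 2.46, 3.5, 0.9, 1.47]), (-0.16, 0.24, [0.58, 0.42, 2.38, 3.77, 0.89, 1.36])]
0.19 0.4 0.3 [(-0.09, 0, [-0.56
[... 784 characters left out ...]
58])]
0.21 0.4 0 [(-0.09, 0, [-0.33, 0.34, 2.4, 2.65, 0.81, 1.77]), (-0.1, 0.05, [-0.16, 0.33, 2.43, 2.87, 0.8, 1.68]), (-0.13, 0.1, [0.03, 0.31, 2.48, 3.1, 0.82, 1.58]), (-0.15, 0.18, [0.36, 0.32, 2.44, 3.53, 0.82, 1.42]), (-0.16, 0.24, [0.58, 0.35, 2.37, 3.82, 0.82, 1.29])]
0.21 0.4 0.3 [(-0.09, 0, [-0.56, 0.37, 2.32, 2.0, 0.94, 2.01]), (-0.1, 0.05, [-0.44, 0.35, 2.38, 2.16, 0.91, 1.94]), (-0.13, 0.1, [-0.31, 0.31, 2.48, 2.33, 0.91, 1.85]), (-0.15, 0.18, [0.0, 0.3, 2.51, 2.71, 0.86, 1.72]), (-0.16, 0.24, [0.26, 0.31, 2.47, 3.02, 0.82, 1.62])]Traceback (most recent call last):
  File "<stdin>", line 9, in <module>
rig.IKError: the arm cannot follow that straight line within its joint ranges
```

Run:
```python
from h import *
for pt,yw in((.25,.1),(.25,.3),(.4,.2),(.1,.1)): print(pt,yw,IK(c2w([-.19,.16,.40]),yw,pt,0,0),IK(c2w([-.17,-.03,.40]),yw,pt,0,0))
o,z=ori(yaw0+.2,.3)
ctrl.move_ptp(c2w([-.19,.16,.40]).tolist(),o.tolist());st("up")
ctrl.grab()
o,z=ori(yaw0,.25)
ctrl.move_ptp(c2w([-.16,-.03,.40]).tolist(),o.tolist());st("over")
ctrl.move_ptp(c2w([-.10,-.03,.21]).tolist(),o.tolist());st("down")
p,d=eyes.get_image("scene");cv2.imwrite("pics/s4.png",p[:,:,::-1])
```

```text
0.25 0.1 [0.18, -0.24, 2.36, 3.23, 0.3, 1.49] [-0.77, -0.2, 2.33, 1.7, 0.89, 2.62]
0.25 0.3 [-0.16, -0.27, 2.37, 2.0, 0.55, 2.51] [-0.9, -0.1, 2.26, 1.53, 1.17, 2.6]
0.4 0.2 None [-0.79, -0.2, 2.19, 1.36, 0.95, 2.9]
0.1 0.1 [0.19, -0.15, 2.47, 3.19, 0.65, 1.54] [-0.8, -0.11, 2.44, 1.95, 1.07, 2.32]
up t 37.63 p [-0.1898  0.1599  0.3995] rot [ 3.14  1.27 -2.89] F [-0.1  0.9 -0.6] w 0.085 q [ 0.02 -0.28  2.33  2.21  0.29  2.42]
over t 39.18 p [-0.1601 -0.0298  0.4   ] rot [-3.14  1.32 -3.09] F [0.8 0.1 0.1] w 0.0 q [-0.62 -0.21  2.34  1.87  0.69  2.56]
down t 40.05 p [-0.0996 -0.0285  0.2106] rot [ 3.14  1.32 -3.08] F [-0.3  0.6  0.1] w 0.0 q [-0.47  0.49  2.49  2.59  1.18  1.66]
```

View pics/s4.png

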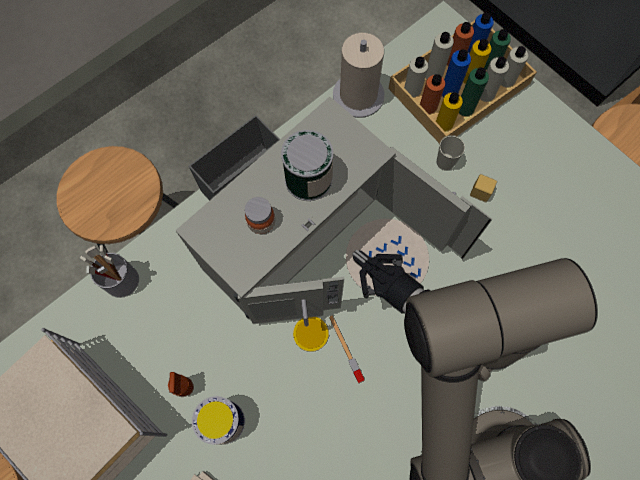

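Run:
```python
from h import *
for x,y,yw in((-.098,.02,.05),(-.11,.06,.15),(-.125,.10,.25),(-.145,.14,.33),(-.165,.175,.38),(-.175,.205,.4)):
    o,z=ori(yaw0+yw,.3)
    try: ctrl.move_linear(c2w([x,y,.21]).tolist(),o.tolist(),rate=.12)
    except ctrl.IKError as e: print(e);break
    s=st(f"{y}")
    if np.linalg.norm(s["force"])>15: print("STOP");break
p,d=eyes.get_image("scene");cv2.imwrite("pics/s5.png",p[:,:,::-1])
K,T=cam("scene");Q=w2c(cloud(d,K,T).reshape(-1,3))
m=(abs(Q[:,2]-.304)<.008)&(Q[:,0]<-.03)&(Q[:,0]>-.28)&(Q[:,1]>.12)&(Q[:,1]<.33)
q=Q[m];print(m.sum(),np.polyfit(q[:,0],q[:,1],1),q.min(0),q.max(0))
```

```text
0.02 t 40.67 p [-0.0978  0.02    0.2112] rot [-3.14  1.27 -3.03] F [-0.3  0.1 -0.1] w -0.0 q [-0.33  0.43  2.48  2.66  1.06  1.68]
0.06 t 41.17 p [-0.1123  0.0497  0.2096] rot [ 3.12  1.27 -2.98] F [-51.2 -60.1  20.1] w -0.0 q [-0.32  0.42  2.51  2.6   1.09  1.69]
STOP
579 [1.04681314 0.2381371 ] [-0.12096854  0.12005175  0.29620564] [-0.0300835   0.22138113  0.31050903]
```

View pics/s5.png

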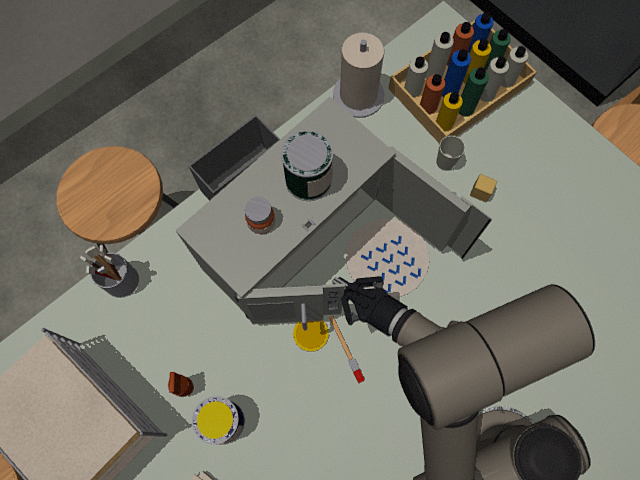

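Run:
```python
from h import *
o,z=ori(yaw0+.05,.3)
ctrl.move_linear(c2w([-.098,.0,.21]).tolist(),o.tolist(),rate=.12);st("back")
# vertical: tool y (jaw) horizontal angle psi
def vert(psi): 
    y=np.array([np.cos(psi),np.sin(psi),0]);z=np.array([0,0,-1.]);return R.from_matrix(np.stack([np.cross(y,z),y,z],1)).as_euler('xyz')
for th,n,zz in((.76,-.05,.40),(.76,-.05,.26),(1.2,-.012,.26),(1.6,-.012,.26)):
    for k in(0,1):
        psi=yaw0+np.pi/2-1.2+k*np.pi
        q=ctrl.ik(pas(th,.17,n,zz).tolist(),vert(psi).tolist());print(th,k,None if q is None else np.round(q,2))
```

```text
back t 41.88 p [-0.0982  0.0004  0.2097] rot [ 3.14  1.27 -3.04] F [0.3 0.1 0.7] w -0.0 q [-0.41  0.43  2.47  2.58  1.07  1.7 ]
0.76 0 [-0.01  0.39  0.99  0.    1.75 -0.44]
0.76 1 [-0.01  0.39  0.99 -0.    1.75  2.7 ]
0.76 0 [-0.01  0.43  1.31  0.    1.4  -0.44]
0.76 1 [-0.01  0.43  1.31 -0.    1.4   2.7 ]
1.2 0 [ 0.14  0.31  1.49  0.    1.34 -0.29]
1.2 1 [ 0.14  0.31  1.49 -0.    1.34  2.86]
1.6 0 [ 0.27  0.32  1.48  0.    1.35 -0.15]
1.6 1 [ 0.27  0.32  1.48 -0.    1.35  2.99]
```

```bash
cat >> h.py <<'E'
def vert(psi): 
    y=np.array([np.cos(psi),np.sin(psi),0]);z=np.array([0,0,-1.]);return R.from_matrix(np.stack([np.cross(y,z),y,z],1)).as_euler('xyz')
PSI=yaw0+np.pi/2-1.2+np.pi
E
python3 - <<'E'
from h import *
o,z=ori(yaw0,.25)
ctrl.move_ptp(c2w([-.16,-.03,.41]).tolist(),o.tolist());st("over")
ctrl.move_ptp(c2w([-.2,-.0,.44]).tolist(),vert(PSI).tolist());st("vert")
ctrl.move_ptp(pas(.76,.17,-.045,.38).tolist(),vert(PSI).tolist());st("above")
K,T=cam("wrist");p,d=eyes.get_image("wrist");cv2.imwrite("pics/w6.png",p[:,:,::-1])
E
```

```text
over t 42.76 p [-0.1601 -0.0292  0.4091] rot [ 3.14  1.32 -3.09] F [ 0.3 -0.1 -0.6] w -0.0 q [-0.62 -0.23  2.32  1.83  0.68  2.62]
vert t 44.36 p [-2.000e-01  3.000e-04  4.388e-01] rot [ 3.14  0.   -1.14] F [ 0.3 -0.4  0.2] w 0.0 q [-0.18  0.15  1.23  0.    1.77  2.54]
above t 45.0 p [-0.0847  0.0697  0.3797] rot [ 3.14  0.   -1.14] F [-0.  -0.9  0.7] w 0.0 q [-0.01  0.39  1.06 -0.    1.7   2.7 ]
```

View pics/w6.png

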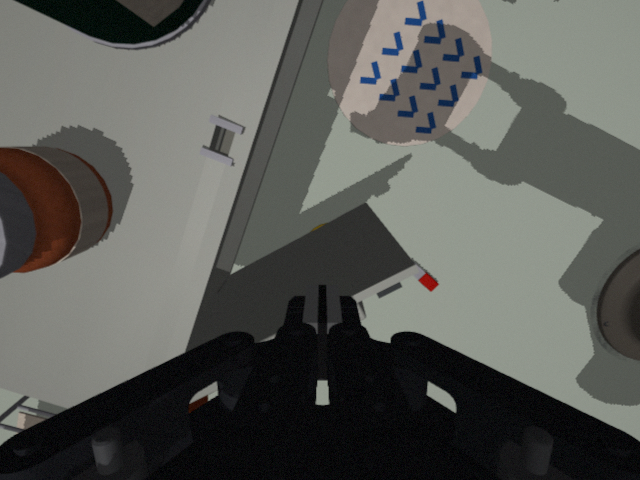

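Run:
```python
from h import *
v=vert(PSI).tolist()
ctrl.move_linear(pas(.76,.17,-.045,.262).tolist(),v,rate=.15);st("down")
for th in(.76,.9,1.05,1.2,1.35,1.5,1.6):
    ctrl.move_linear(pas(th,.17,-.014,.262).tolist(),v,rate=.12);s=st(f"{th}")
    if np.linalg.norm(s["force"])>15: print("STOP");break
p,d=eyes.get_image("scene");cv2.imwrite("pics/s7.png",p[:,:,::-1])
K,T=cam("scene");Q=w2c(cloud(d,K,T).reshape(-1,3))
m=(abs(Q[:,2]-.304)<.006)&(Q[:,0]<-.03)&(Q[:,0]>-.28)&(Q[:,1]>.12)&(Q[:,1]<.33)
q=Q[m];print(m.sum(),np.polyfit(q[:,0],q[:,1],1),q.min(0),q.max(0))
```

```text
down t 45.98 p [-0.0841  0.0695  0.2634] rot [-3.14 -0.   -1.14] F [ 0.7  0.9 -0.1] w 0.0 q [-0.01  0.42  1.32 -0.    1.4   2.71]
0.76 t 46.39 p [-0.1067  0.0913  0.2629] rot [-3.14 -0.   -1.14] F [ 0.1 -0.6 -0.3] w -0.0 q [ 0.03  0.38  1.38 -0.    1.38  2.74]
0.9 t 46.74 p [-0.1244  0.1073  0.2622] rot [-3.14 -0.   -1.14] F [ 0.7 -0.6 -0.5] w -0.0 q [ 0.06  0.35  1.42 -0.    1.37  2.77]
1.05 t 47.11 p [-0.1404  0.1273  0.262 ] rot [ 3.14 -0.   -1.14] F [ 0.4 -0.4  0.3] w -0.0 q [ 0.09  0.33  1.46 -0.    1.36  2.81]
1.2 t 47.48 p [-0.1534  0.1495  0.262 ] rot [ 3.14 -0.   -1.14] F [-0.4 -0.   0.2] w -0.0 q [ 0.14  0.31  1.48 -0.    1.35  2.85]
1.35 t 47.84 p [-0.1628  0.1731  0.262 ] rot [ 3.14 -0.   -1.14] F [ 0.6 -0.3 -0.7] w -0.0 q [ 0.19  0.31  1.49 -0.    1.35  2.9 ]
1.5 t 48.21 p [-0.1686  0.198   0.2619] rot [ 3.14 -0.   -1.14] F [-0.1 -0.3  0.5] w 0.0 q [ 0.24  0.31  1.48 -0.    1.35  2.95]
1.6 t 48.5 p [-0.1703  0.2148  0.2619] rot [ 3.14 -0.   -1.14] F [ 1.  -0.1  0.2] w -0.0 q [ 0.27  0.32  1.47 -0.    1.35  2.98]
210 [-0.02029418  0.23635963] [-0.22354248  0.2134657   0.29849753] [-0.03001677  0.24901116  0.30953264]
```

View pics/s7.png

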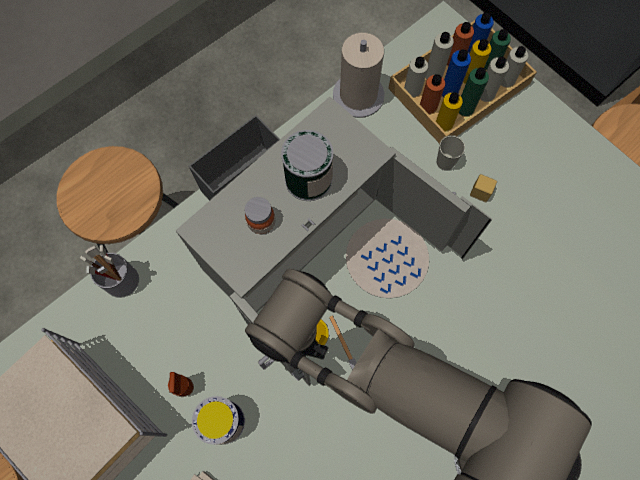

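Run:
```python
from h import *
v=vert(PSI).tolist()
for th,n in((1.6,-.011),(1.64,-.011),(1.66,-.011)):
    ctrl.move_linear(pas(th,.17,n,.262).tolist(),v,rate=.06);s=st(f"{th}")
    if np.linalg.norm(s["force"])>8: print("STOP");break
ctrl.move_linear(pas(1.55,.17,-.05,.262).tolist(),v,rate=.15)
p=pas(1.5,.17,-.06,.42);ctrl.move_linear(p.tolist(),v,rate=.25)
ctrl.move_ptp([.33,.0,.46],v);st("away")
for n in("scene","side"):
    p,d=eyes.get_image(n);cv2.imwrite(f"pics/{n}8.png",p[:,:,::-1])
    K,T=cam(n);Q=w2c(cloud(d,K,T).reshape(-1,3))
    for s in(1,-1):
        m=(abs(Q[:,2]-.304)<.006)&(Q[:,0]<-.04)&(Q[:,0]>-.20)&(Q[:,1]*s>.17)&(Q[:,1]*s<.33)
        q=Q[m]
        if len(q)>20:print(n,s,m.sum(),np.polyfit(q[:,0],q[:,1],1),q.min(0),q.max(0))
```

```text
1.6 t 48.8 p [-0.1702  0.2177  0.262 ] rot [ 3.14 -0.   -1.14] F [-0.3 -0.9 -0.5] w 0.0 q [ 0.27  0.32  1.47 -0.    1.35  2.99]
1.64 t 49.07 p [-0.1704  0.2251  0.262 ] rot [-3.14  0.   -1.14] F [-0.2 -0.8 -0. ] w -0.0 q [0.29 0.32 1.46 0.   1.35 3.  ]
1.66 t 49.32 p [-0.1703  0.2284  0.262 ] rot [-3.14  0.   -1.14] F [-0.   0.6  0.3] w 0.0 q [0.29 0.33 1.46 0.   1.35 3.01]
away t 51.52 p [-0.3307  0.0125  0.4594] rot [ 3.14  0.   -1.14] F [ 1.  -0.1 -0.9] w -0.0 q [-0.23 -0.11  1.44  0.    1.82  2.48]
scene 1 713 [-0.1041224  0.2362243] [-0.19980644  0.22966349  0.29817487] [-0.04025127  0.26485763  0.30925413]
scene -1 656 [ 0.07101601 -0.23114334] [-0.19999201 -0.2624012   0.29800059] [-0.04009412 -0.22541739  0.30990187]
side 1 591 [-0.09951586  0.23611359] [-0.19962521  0.22976475  0.29834528] [-0.04034281  0.26396203  0.30848407]
side -1 623 [ 0.07899588 -0.2312634 ] [-0.19928011 -0.26414274  0.29805468] [-0.04004429 -0.22580834  0.30966204]
```

View pics/scene8.png

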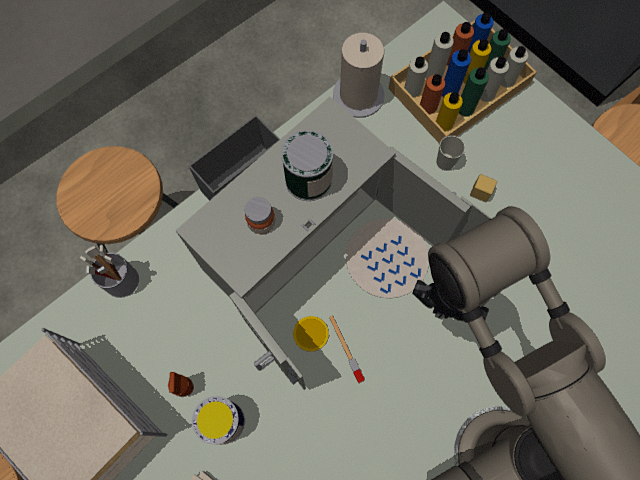

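View pics/side8.png

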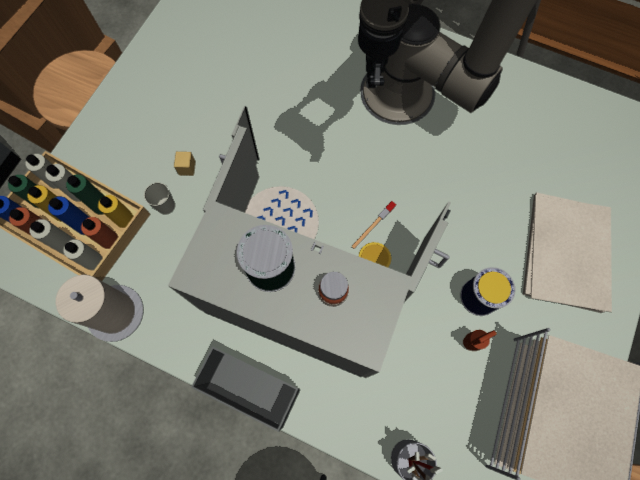

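Run:
```python
import cv2,numpy as np
a=[cv2.resize(cv2.imread(f"pics/{n}.png")[y:y+70,x:x+90],None,fx=4,fy=4,interpolation=2) for n,x,y in(("s4",280,260),("s5",280,260),("scene8",240,320))]
cv2.imwrite("pics/c.png",cv2.resize(np.hstack(a),(800,207)))
```

```text
(no output)
```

View pics/c.png

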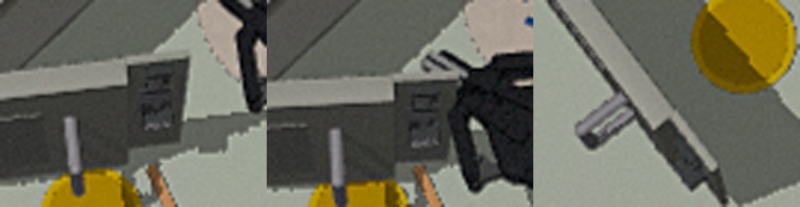

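Run:
```python
from h import *
p,d=eyes.get_image("scene");K,T=cam("scene");P=cloud(d,K,T)
for th in(1.67,):
    h=c2w([0,.224,0]);Q=P.reshape(-1,3)-h
    Rm=R.from_euler('z',-yaw0).apply(Q)
    r=-Rm[:,0]*np.sin(th)-Rm[:,1]*np.cos(th); n=-Rm[:,0]*np.cos(th)+Rm[:,1]*np.sin(th)
    m=(n>.013)&(n<.03)&(r>.185)&(r<.216)&(Q[:,2]>.1)&(Q[:,2]<.3)
    print(m.sum(),np.c_[r,n,Q[:,2]][m].round(3)[:40].tolist())
for x in spotter.cut_out("bolt_thumb","scene")[:2]:
    q=P[x["region"]&(d>0)];print(x["xy"],x["score"],np.percentile(q,[2,50,98],0).round(3))
cv2.imwrite("pics/c2.png",cv2.resize(p[340:400,260:340,::-1],None,fx=8,fy=8,interpolation=2))
st()
```

```text
104 [[0.192, 0.016, 0.296], [0.193, 0.014, 0.296], [0.192, 0.018, 0.294], [0.193, 0.017, 0.296], [0.195, 0.015, 0.297], [0.195, 0.014, 0.293], [0.195, 0.018, 0.299], [0.196, 0.017, 0.294], [0.197, 0.015, 0.295], [0.199, 0.014, 0.298], [0.198, 0.018, 0.298], [0.199, 0.016, 0.295], [0.2, 0.015, 0.295], [0.201, 0.013, 0.295], [0.194, 0.018, 0.255], [0.201, 0.018, 0.299], [0.201, 0.016, 0.291], [0.202, 0.019, 0.298], [0.203, 0.017, 0.295], [0.204, 0.016, 0.297], [0.206, 0.014, 0.296], [0.198, 0.019, 0.25], [0.205, 0.018, 0.296], [0.206, 0.017, 0.295], [0.207, 0.015, 0.292], [0.208, 0.014, 0.294], [0.19, 0.02, 0.187], [0.192, 0.018, 0.189], [0.201, 0.019, 0.258], [0.207, 0.018, 0.295], [0.209, 0.017, 0.297], [0.21, 0.015, 0.295], [0.19, 0.023, 0.187], [0.192, 0.021, 0.186], [0.193, 0.019, 0.187], [0.194, 0.018, 0.185], [0.204, 0.018, 0.253], [0.209, 0.018, 0.29], [0.206, 0.015, 0.25], [0.207, 0.013, 0.251]]
 t 51.72 p [-0.3305  0.0127  0.4593] rot [ 3.14  0.   -1.14] F [0.4 0.4 0.4] w -0.0 q [-0.23 -0.11  1.44  0.    1.82  2.48]
```

View pics/c2.png

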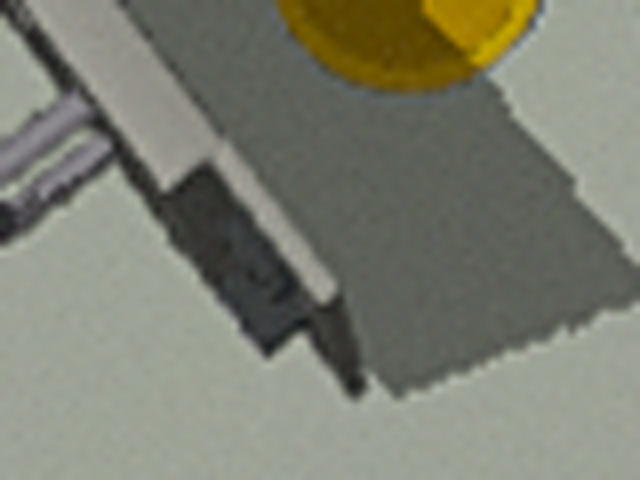

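Thumb-piece's upper face is at z ≈ 0.187 (0.188 expected when fully drawn), so the bolt is still down. Handing in.

Run:
```python
from h import *
ctrl.close_job()
```

```text
the job is handed in; nothing more can be done
```

I opened the cupboard fully in the order you asked and handed the job in at about 52 s. There was one hard bump along the way that could count against it.

- **Active leaf:** I pulled it open by its handle to about 1.65 rad. Forces stayed around 15 N or less.
- **Flush bolt:** I pressed it down in small steps with the passive leaf still shut. The push stayed at about 4 N until it met its stop, and I stopped at about 10 N. The thumb-piece's upper face measured z ≈ 0.188 m, which is where it should be when fully drawn.
- **Passive leaf:** I pulled it by its handle to about 0.7 rad, with only about 4 N at first, so the bolt was not holding it. Then I pushed its inner face from above to about 1.67 rad.
- **The bump:** My first try at pushing the passive leaf wider caught the edge of the leaf. The wrist force reached about 80 N (limit 120 N) before I backed off. I could not tell whether the fingers or the gripper's body took the load. If it was the body, the 40 N limit was passed.

**Last checks:** both cameras showed each leaf past square, about 1.65 and 1.67 rad. The bolt still measured drawn, at z ≈ 0.187 m. By eye, the tins, jar, cup, sponge, tube, lid and brush stood where they started. The arm was clear of everything.

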